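Push the night light between the pegs into its bay and press its switch

ROBOT

A 6-joint arm with a two-finger parallel gripper is mounted at the origin on the work surface. World frame = base frame: x ahead of the robot, y to its left, z up, the work surface at z = 0. Lengths are in m, angles in rad, forces in N, time in s.
With the tool pointing down it reaches from about 0.35 to 0.975 m from the base axis. Payload 4.9 kg.
Tool frame: the origin (TCP) lies at the very end of the fingers, on their centre line; the grasp point (between the pads) lies 19 mm behind it; z points along the fingers, x is the direction in which the jaws open and shut, and the axes are right-handed (so a half turn about z gives the same grasp; the last joint's range is limited). The gripper opens to 85 mm and grips with 20 to 120 N. Pads are 22 mm wide; open, the fingers measure 114 mm over their backs; the gripper's body (76 mm by 85 mm) begins 54 mm behind the grasp point. The pads swing forward as they close: fully open they stand 13 mm farther back than shut.
Start: joints at [1.204, 0.053, 1.613, -0, 1.476, -0.119], TCP at [0.153, 0.606, 0.231] pointing down, gripper open.
Joint ranges: [-3.01, 3.01], [-1.01, 2.22], [0.06, 2.58], [-1.02, 4.17], [0.09, 2.62], [-3.14, 3.14]. Speed limits (rad/s): [2.57, 2.57, 3.14, 3.14, 3.14, 3.14].

INTERFACE

Orientations are given as a unit quaternion [w, x, y, z].
In Python, from plant import * gives the robot as it stands.
- The arm moves only by the shell command python3 -m inch 'ROWS'. ROWS is text: rows parted by semicolons, each of 7 numbers parted by spaces: the shift along the tool's x, y, z in m, then the turn, a rotation vector about the tool's x, y, z in rad, then the closure, from 0 (fully open) to 1 (shut). A call has 1 to 10 rows; each row shifts and turns the commanded pose from where the row before left it, along the tool's axes as they then stand; what a row does not reach is not made up. A row lasts 1/12 s, in which the tool goes at most 41.7 mm and 7.16 degrees, less where a joint would pass 70% of its speed; a pose out of reach is approached as far as the arm can. A call with a gripper value outside its range is refused whole. The fingers move at their own pace and stop on an object; the grip force is fixed at half the most. Time passes only in rows, so rows that do not move let the fingers close. It gives the time, the measured TCP pose, the force and the opening at its end, in the units of the state.
- state(): the state, without advancing time (a new reading comes with each control period).
- grab_frame(name): name is "scene" or "side" or "wrist"; returns the picture (480x640x3 uint8, blue, green, red); there is no depth.
- camera_info(name): a dict with "vertical_fov" (degrees; the focal length in pixels is half the picture's height over the tangent of half this angle, whatever the lens; pixels are square), "cx", "cy" (the principal point, pixels), "origin" and "rotation" of the camera in the world. Camera axes: x right, y down, z forward; pixel columns grow to the right and rows downward; lengths in m; the calibration is good to about 2 mm. The wrist camera is an equidistant fisheye: a pixel r from the principal point sees the ray r / f radians off the axis. A picture is of the moment at which its call begins: read the wrist's pose just before it. camera_info takes no time and is no camera call; for the wrist camera it gives the pose at the moment of the call.
- job_done(): hands the job in, once; it reports no verdict.
The state is a dict: "time": time; "joint_pos": joint angles; "joint_vel": joint speeds; "joint_efforts": joint torques, N m; "tool_pos": TCP position; "tool_rot": TCP orientation; "contact_force": force on the tool from outside, world axes, zero at the start; "ft_torque": the same for the moment, N m; "gripper_width": opening from 0.0 (shut) to 1.0 (fully open).
Only numpy, scipy, OpenCV 4.12 (cv2) and the standard library are available. Lean on these libraries where they do the work, as an engineer would, in place of code of your own. Each camera call takes 0.05 s, during which the arm holds its last target.

TASK

Push the round night light along the ledge, through the narrow gap between the two fixed wooden pegs, until it stands wholly on the round cork inlay in the bay behind them; do not lift or tip it. Only then press the switch on its top all the way down and let it come back up. Leave the jar, the spoon and the toy tractor where they are, and take your hand away.

Things in the scene. Friction and masses are not known exactly. Their poses are not given: they have to be found in the camera images.
- light: Loose round night light, about 0.23 kg: white base 90 mm in diameter with an upright side 28 mm high, then a clear acrylic cap narrowing from 82 to 48 mm, flat top at 38 mm, with a grey switch in the middle. Origin: centre of the underside, z up. It slides on the ledge, is too wide to grip round the base, and its yaw does not matter.
- switch_top (a point): Centre of the top face of the light's push switch: a round grey button 30 mm in diameter on the light's axis, its top 48 mm above the ledge when up.
- switch (a joint): Travel of the push switch: 0 up, 0.006 m fully down; it springs back. About 1.4 N starts it and 4 N takes it fully down.
- bay: Fixed birch bay. Origin: on the ledge midway between the two upright round pegs at its mouth; x points through the gap into the bay, y left, z up. Pegs 36 mm thick, 45 mm high, at y = +66 and -66 mm: 96 mm free between them. Behind, rails 14 mm thick, 22 mm high: inner faces at y = +54, -54 and x = 134 mm. The light starts before the pegs (x -100 to -135, y -55 to 55 mm).
- inlay (a point): Centre of the flush round cork inlay, 108 mm in diameter, on the ledge inside the bay, at x = 80 mm, y = 0 in the bay's frame; it is level with the ledge and only marks the place.
- jar: Closed baby food jar, 60 mm in diameter, 72 mm high, standing outside the bay beside a side rail. Origin: centre of its underside. To be left alone.
- tractor: Wooden toy tractor, about 105 mm long, 66 mm wide, 66 mm high, standing outside the bay beside the other side rail. Origin: on the ledge under its middle, x to its nose. To be left alone.
- spoon: Silicone spoon, 150 mm long, lying flat on the ledge to the left of the open ledge before the bay. Origin: underneath it, x along its length to the bowl. To be left alone.
There are look-alikes about, which are no part of the job. What is shaped like the light but turquoise is not meant.

How it is judged:
On the way, in this order (a step that is already met when the one before it is completed fails the run):
1. the light passes between the two pegs (x of light in the frame of bay between -0.02 and 0.02 m and y of light in the frame of bay between -0.008 and 0.008 m and height (world z) of light below 0.006 m), for 0.05 s.
2. the light stands wholly on the cork inlay (horizontal distance between light and inlay below 0.013 m and linear speed of light below 0.02 m/s), for 0.2 s.
3. the switch is pressed down (value of joint switch above 0.0045 m and horizontal distance between light and inlay below 0.013 m), for 0.05 s.
At the end, for the whole second after the job is handed in: The light stands flat and at rest in the bay, its centre within 13 mm of the inlay's centre (touching the rear or side rails there is fine); its switch was pressed at least 4.5 mm down there and is up again; jar, spoon and tractor are within 12 mm of where they were (horizontal distance between light and inlay below 0.013 m and height (world z) of light below 0.004 m and angle between light's own z axis and vertical below 0.05 rad and linear speed of light below 0.01 m/s and value of joint switch below 0.0015 m and distance of each of jar, tractor, spoon from where it was at the start of the episode below 0.012 m).
It fails at once if the light is lifted off the ledge (height (world z) of light above 0.008 m).
It fails at once if the light is tipped (angle between light's own z axis and vertical above 0.2 rad).
It fails at once if the switch is pressed before the light is in its place (value of joint switch above 0.003 m and horizontal distance between light and inlay above 0.02 m).
It fails at once if the jar, the tractor or the spoon is disturbed (distance of any of jar, tractor, spoon from where it was at the start of the episode above 0.012 m).
It also fails if it takes over 67 s, if anything falls off the work surface, if the arm or the gripper's body presses on something with over 40 N, if the wrist force passes 120 N, or if a joint passes its speed limit or range.

## Working session

There is one attempt and no reset: what is moved stays moved. The work goes in short steps, Python scripts to look and compute and a shell command to move; the robot and the scene stay as the last step left them, time stands still between calls to the robot, and variables do not carry over. Pictures are saved under pics/ and viewed, and the job is handed in when it is done.

```bash
mkdir -p pics; ls
python3 - <<'E'
from plant import *
import cv2
s=state();print(s)
for n in("scene","side","wrist"):
    i=camera_info(n);print(n,i)
    cv2.imwrite(f"pics/{n}0.png",grab_frame(n))
E
```

```text
pics
{'time': 0.0, 'joint_pos': array([ 1.20399589e+00,  5.33700368e-02,  1.61429271e+00,  3.15612335e-05,
        1.47597333e+00, -1.18977866e-01]), 'joint_vel': array([ 1.32103993e-04, -2.66080335e-03, -7.05229183e-04,  2.43202589e-04,
       -7.20269170e-04,  3.31340454e-05]), 'joint_efforts': array([ 3.70554540e-05, -3.93698466e+01, -3.70163906e+01, -2.08922388e-04,
        7.23955629e-03,  3.35818413e-05]), 'tool_pos': array([0.15306431, 0.6053338 , 0.2300556 ]), 'tool_rot': array([ 5.14043322e-04,  7.89080243e-01,  6.14289285e-01, -8.83120577e-04]), 'contact_force': array([-0.40137819, -0.27973221,  0.9395655 ]), 'ft_torque': array([ 0.04262892, -0.01425482,  0.01020901]), 'gripper_width': 0.9988006794723987}
scene {'vertical_fov': 56.326415298087305, 'cx': 315.3119072414997, 'cy': 235.58138371587046, 'origin': array([ 1.05804825, -0.1222998 ,  0.71021879]), 'rotation': array([-0.25202998,  0.72463568,  0.60961343, -0.19938775])}
side {'vertical_fov': 51.450695142690634, 'cx': 326.2698543229641, 'cy': 238.53484369710404, 'origin': array([ 0.25956059, -0.55985636,  0.74465585]), 'rotation': array([-0.35146926,  0.90667992, -0.2178679 ,  0.08327347])}
wrist {'vertical_fov': 65.70646984690485, 'cx': 318.657802290547, 'cy': 239.29137460324432, 'origin': array([0.08031033, 0.62346704, 0.37277477]), 'rotation': array([0.11625994, 0.78013262, 0.6081926 , 0.0893223 ])}
```

View pics/scene0.png

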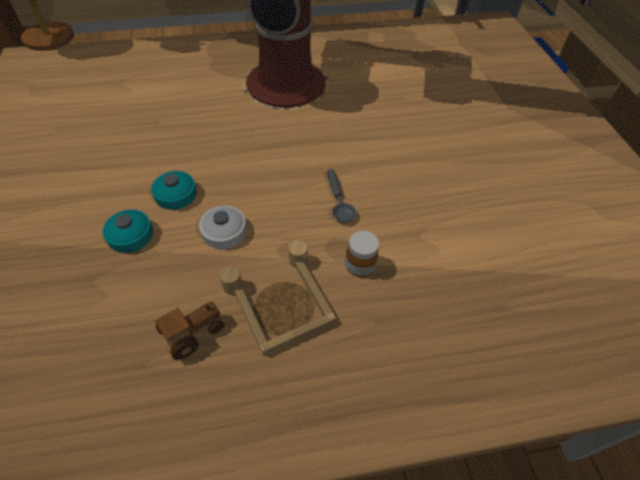

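View pics/side0.png

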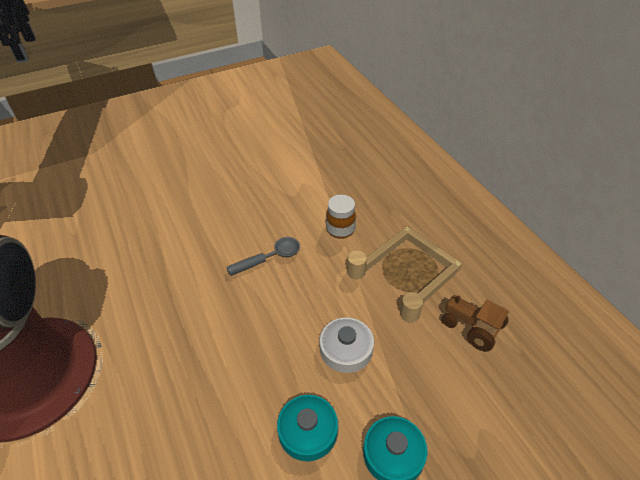

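View pics/wrist0.png

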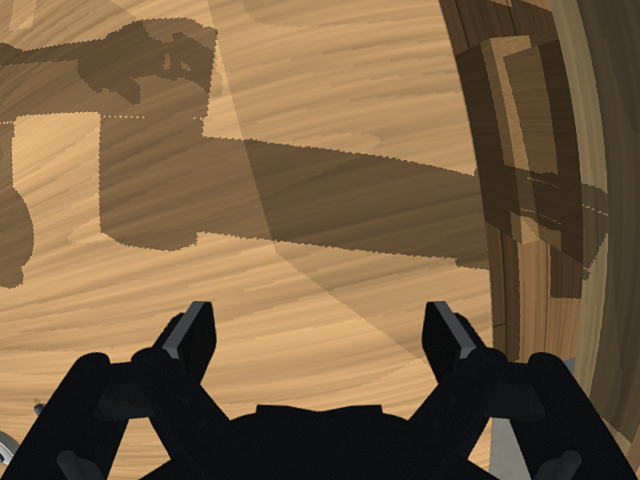

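White light is at scene (223,227) / side (347,344). The look-alikes are the turquoise ones at scene (174,190) and (128,230), side (308,426) and (395,449). I choose the white one and will check it in close crops, which I'll also use for measuring.

```bash
cat > h.py <<'E'
import numpy as np, cv2
from scipy.spatial.transform import Rotation as R
from plant import *
def ray(n,u,v,i=None):
    i=i or camera_info(n); f=240/np.tan(np.radians(i['vertical_fov'])/2)
    x,y=(u-i['cx'])/f,(v-i['cy'])/f
    if n=='wrist':
        r=np.hypot(x,y); d=np.array([x/r*np.sin(r),y/r*np.sin(r),np.cos(r)]) if r>0 else np.array([0,0,1.])
    else: d=np.array([x,y,1.])
    q=i['rotation']; return np.array(i['origin']),R.from_quat([q[1],q[2],q[3],q[0]]).apply(d)
def at(n,u,v,z,i=None):
    o,d=ray(n,u,v,i); return (o+d*(z-o[2])/d[2])[:2]
def proj(n,P,i=None):
    i=i or camera_info(n); f=240/np.tan(np.radians(i['vertical_fov'])/2); q=i['rotation']
    p=R.from_quat([q[1],q[2],q[3],q[0]]).inv().apply(np.asarray(P)-i['origin'])
    if n=='wrist':
        t=np.arctan2(np.hypot(p[...,0],p[...,1]),p[...,2]); r=np.hypot(p[...,0],p[...,1])
        return np.stack([i['cx']+f*t*p[...,0]/r,i['cy']+f*t*p[...,1]/r],-1)
    return np.stack([i['cx']+f*p[...,0]/p[...,2],i['cy']+f*p[...,1]/p[...,2]],-1)
E
python3 - <<'E'
from h import *
a=cv2.imread('pics/scene0.png')[180:360,140:390]; b=cv2.imread('pics/side0.png')[190:380,310:520]
cv2.imwrite('pics/c1.png',cv2.resize(a,None,fx=3.2,fy=3.2,interpolation=3))
cv2.imwrite('pics/c2.png',cv2.resize(b,None,fx=3,fy=3,interpolation=3))
for n,pts in (('scene',[(221,216,.048),(223,236,.0),(298,246,.045),(231,273,.045),(284,308,0)]),('side',[(347,333,.048),(357,257,.045),(413,299,.045),(411,270,0)])):
    for p in pts: print(n,p,at(n,*p))
E
```

```text
scene (221, 216, 0.048) [ 0.48432308 -0.19033974]
scene (223, 236, 0.0) [ 0.49540959 -0.19403977]
scene (298, 246, 0.045) [ 0.57668607 -0.05551703]
scene (231, 273, 0.045) [ 0.6152685  -0.18016064]
scene (284, 308, 0) [ 0.67459682 -0.09646972]
side (347, 333, 0.048) [ 0.48249753 -0.1922927 ]
side (357, 257, 0.045) [ 0.57695046 -0.05750129]
side (413, 299, 0.045) [ 0.61609056 -0.1831099 ]
side (411, 270, 0) [ 0.67330644 -0.10055045]
```

View pics/c1.png

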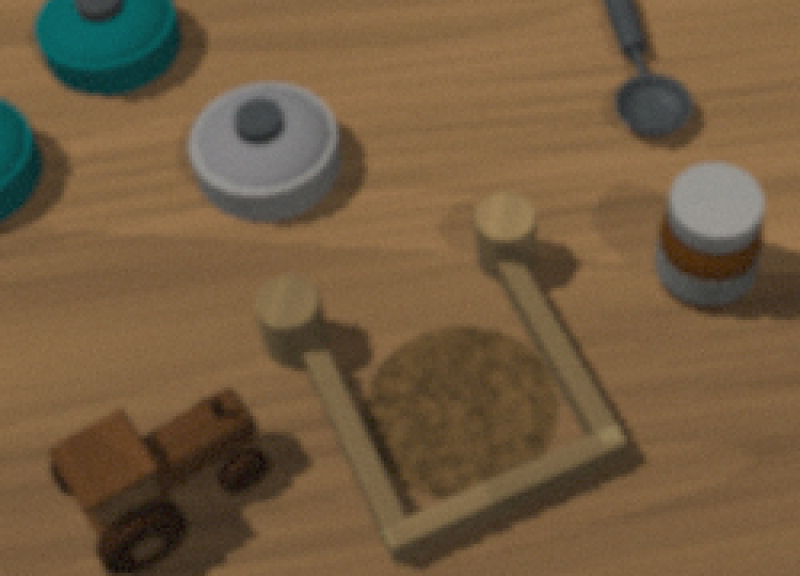

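View pics/c2.png

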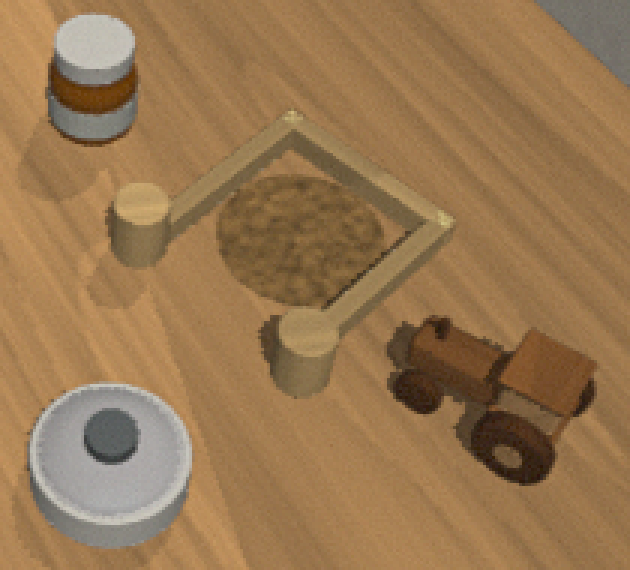

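The crops confirm the choice: white base, clear cap and grey switch, just before the pegs. Jar is on the left, tractor on the right, spoon to the left of the open ledge. Next I'll compute the bay frame with an overlay check.

```bash
cat >> h.py <<'E'
O=np.array([.5965,-.1200]); YAW=np.radians(17.3)
def setbay(o,y):
    global O,YAW; O=np.array(o);YAW=y
def b2w(x,y):
    c,s=np.cos(YAW),np.sin(YAW); return O+np.array([c*x-s*y,s*x+c*y])
def w2b(p):
    c,s=np.cos(YAW),np.sin(YAW); d=np.asarray(p)-O; return np.array([c*d[0]+s*d[1],-s*d[0]+c*d[1]])
def tocmd():  # current tool pose, axes
    s=state(); q=s['tool_rot']; Rm=R.from_quat([q[1],q[2],q[3],q[0]]).as_matrix()
    return s,np.array(s['tool_pos']),Rm
E
python3 - <<'E'
from h import *
from scipy.optimize import least_squares
cam={n:camera_info(n) for n in('scene','side')}
B={'scene':[((66,0),(297.8,247.0)),((-66,0),(230.3,273.8)),((0,80),None)],'side':[]}
obs=[]
S=lambda x,y:(140+x/3.2-.34,180+y/3.2-.34); D=lambda x,y:(310+x/3-.33,190+y/3-.33)
# bay-frame pts (x,y,z) ; rails back outer corners at x=.148,y=+-.068
for n,T,l in (('scene',S,[((0,.066,.045),(505,215)),((0,-.066,.045),(289,301)),((.148,.068,.022),(624,434)),((.148,-.068,.022),(393,545)),((.08,0,0),(464,411))]),
          ('side',D,[((0,.066,.045),(141,204)),((0,-.066,.045),(308,332)),((.148,.068,.022),(292,110)),((.148,-.068,.022),(453,221)),((.08,0,0),(300,240))])):
    for b,p in l: obs.append((n,b,T(*p)))
def res(v):
    c,s=np.cos(v[2]),np.sin(v[2]);out=[]
    for n,b,p in obs:
        P=[v[0]+c*b[0]-s*b[1],v[1]+s*b[0]+c*b[1],b[2]]
        out+=list(proj(n,np.array(P),cam[n])-p)
    return np.array(out)
r=least_squares(res,[.5965,-.12,.3]);print(r.x,np.degrees(r.x[2]));print(r.fun.reshape(-1,2).round(1))
setbay(r.x[:2],r.x[2])
import h
h.O=r.x[:2];h.YAW=r.x[2]
L=(at('scene',*S(260,116),.048)+at('side',*D(111,430),.048))/2
print('light',L,w2b(L))
for n,l in (('scene',[('tq1',171,180.5,.048),('tq2',124,222,.048),('spoonend',331,172,.01),('spoonbowl',345,219,0),('jar',364,242,.072)]),('side',[('tq1',307,417,.048),('tq2',397,441,.048),('sp',230,271,.005),('bowl',288,246,.005),('jar',341,202,.072)])):
    for k,u,v,z in l:
        p=at(n,u,v,z);print(n,k,p,w2b(p))
E
```

```text
[ 0.59515693 -0.12058581  0.29421871] 16.857490202062284
[[-0.6 -1. ]
 [-1.1 -0.9]
 [ 1.2  1.1]
 [-0.6  0.4]
 [-1.4 -1.4]
 [-0.1 -0.5]
 [-0.  -0.7]
 [-0.7 -1.4]
 [ 1.4 -0.8]
 [-0.3 -0.5]]
light [ 0.48304484 -0.19127682] [-0.12779436 -0.03514172]
scene tq1 [ 0.37306244 -0.2855869 ] [-0.2603999  -0.09350516]
scene tq2 [ 0.46961947 -0.37086653] [-0.19272245 -0.20312102]
scene spoonend [0.3632076  0.05113074] [-0.17218578  0.23160121]
scene spoonbowl [0.49200998 0.054969  ] [-0.04780509  0.19792285]
scene jar [0.60677403 0.0588951 ] [0.06316597 0.16839956]
side tq1 [ 0.36551771 -0.28778795] [-0.26825871 -0.09342371]
side tq2 [ 0.46165152 -0.37476061] [-0.20147726 -0.20453713]
side sp [0.36351057 0.05057248] [-0.17205771  0.23097909]
side bowl [0.4873224  0.05837685] [-0.051303    0.20254362]
side jar [0.60596018 0.06030877] [0.06279705 0.1699885 ]
```

```bash
sed -i 's/^O=.*/O=np.array([.5953,-.1205]); YAW=np.radians(16.9)/' h.py
cat > w.py <<'E'
import sys; from h import *
# where the TCP is, and what tool-axis shift reaches bay target (x,y,z mm)
s,p,M=tocmd(); print('t',round(s['time'],2),'tcp',p.round(4),'bay',(w2b(p[:2])*1e3).round(1),'F',s['contact_force'].round(1),'w',round(s['gripper_width'],3),'q',s['joint_pos'].round(2))
want=np.column_stack([[-np.sin(YAW),np.cos(YAW),0],[np.cos(YAW),np.sin(YAW),0],[0,0,-1]])
print('turn',R.from_matrix(M.T@want).as_rotvec().round(4))
if len(sys.argv)>3:
    x,y,z=[float(a)/1e3 for a in sys.argv[1:4]]; d=np.append(b2w(x,y),z)-p
    print('shift now-axes',(M.T@d).round(4),'aligned-axes',(want.T@d).round(4),'len',np.linalg.norm(d).round(3))
E
python3 -m inch '-0.024 0.032 0 0 0 0 0.3;-0.024 0.032 0 0 0 0 0.3;-0.024 0.032 0 0 0 0 0.3;-0.024 0.032 0 0 0 0 0.3;-0.024 0.032 0 0 0 0 0.3;-0.024 0.032 0 0 0 0 0.3;-0.024 0.032 0 0 0 0 0.3;-0.024 0.032 0 0 0 0 0.3;-0.024 0.032 0 0 0 0 0.3;-0.024 0.032 0 0 0 0 0.3'; python3 w.py -195 -35 150
```

```text
time: 0.98
tool_pos: [0.4053, 0.293, 0.2311]
tool_rot: [-0.0, 0.789, 0.614, 0.0]
contact_force: [1.1, 1.2, -1.0]
gripper_width: 0.701
t 0.98 tcp [0.4053 0.293  0.2311] bay [-61.6 450.8] F [ 1.1  1.2 -1. ] w 0.701 q [ 0.48 -0.25  1.9   0.    1.5  -0.85]
turn [ 1.000e-04 -1.000e-04 -5.426e-01]
shift now-axes [-0.485   0.1366  0.0811] aligned-axes [-0.4858 -0.1334  0.0811] len 0.51
```

```bash
python3 -m inch '0 0 0 0 0 -0.1085 0.3;0 0 0 0 0 -0.1085 0.3;0 0 0 0 0 -0.1085 0.3;0 0 0 0 0 -0.1085 0.3;0 0 0 0 0 -0.1085 0.3;-0.037 -0.010 0 0 0 0 0.3;-0.037 -0.010 0 0 0 0 0.3;-0.037 -0.010 0 0 0 0 0.3;-0.037 -0.010 0 0 0 0 0.3;-0.037 -0.010 0 0 0 0 0.3' >/dev/null
python3 -m inch '-0.037 -0.010 0 0 0 0 0.3;-0.037 -0.010 0 0 0 0 0.3;-0.037 -0.010 0 0 0 0 0.3;-0.037 -0.010 0 0 0 0 0.3;-0.037 -0.010 0.010 0 0 0 0.3;-0.037 -0.010 0.010 0 0 0 0.3;-0.037 -0.010 0.02 0 0 0 0.3;0 0 0.02 0 0 0 0.3;0 0 0 0 0 0 0.3'; python3 w.py -195 -35 40
python3 - <<'E'
from h import *
cv2.imwrite('pics/s1.png',grab_frame('side'));i=camera_info('wrist');cv2.imwrite('pics/w1.png',grab_frame('wrist'))
E
```

```text
time: 2.57
tool_pos: [0.416, -0.1639, 0.1674]
tool_rot: [-0.004, 0.597, 0.802, -0.0]
contact_force: [-1.2, 1.0, -1.2]
gripper_width: 0.702
t 2.57 tcp [ 0.416  -0.1639  0.1674] bay [-184.2   10.6] F [-1.2  1.  -1.2] w 0.702 q [-0.54 -0.34  2.08  0.    1.42 -2.4 ]
turn [-0.0057 -0.0065 -0.0043]
shift now-axes [-0.0465 -0.0099  0.1271] aligned-axes [-0.0456 -0.0108  0.1274] len 0.136
```

View pics/s1.png

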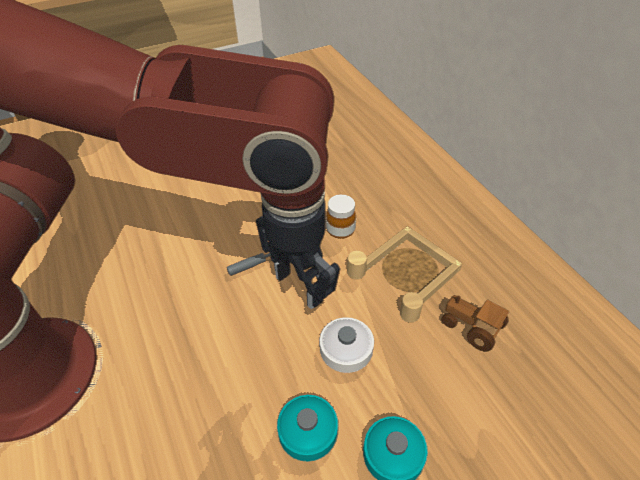

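View pics/w1.png

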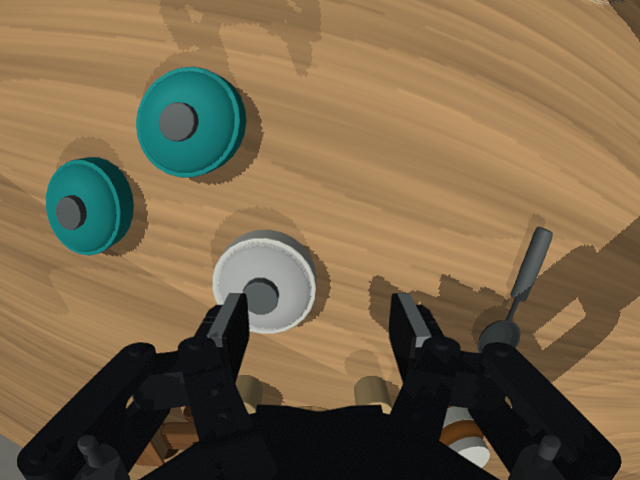

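```bash
python3 -m inch '-0.0155 -0.0053 0 0 0 0 0.3;-0.0155 -0.0053 0 0 0 0 0.3;-0.0155 -0.0053 0 -0.0057 -0.0065 -0.0043 0.3;0 0 0.03 0 0 0 0.3;0 0 0.03 0 0 0 0.3;0 0 0.03 0 0 0 0.3;0 0 0.02 0 0 0 0.3;0 0 0 0 0 0 0.3;0 0 0 0 0 0 0.3'; python3 w.py -200 -35 10
python3 - <<'E'
from h import *
i=camera_info('wrist');im=grab_frame('wrist');cv2.imwrite('pics/w2.png',im);cv2.imwrite('pics/s2.png',grab_frame('side')[200:420,180:480].repeat(2,0).repeat(2,1))
E
```

```text
time: 3.42
tool_pos: [0.4183, -0.2123, 0.0626]
tool_rot: [0.004, 0.593, 0.805, 0.0]
contact_force: [0.2, 0.4, 0.3]
gripper_width: 0.7
t 3.42 tcp [ 0.4183 -0.2123  0.0626] bay [-196.1  -36.3] F [0.2 0.4 0.3] w 0.7 q [-0.63 -0.16  2.12  0.    1.18 -2.5 ]
turn [0.0055 0.0061 0.0061]
shift now-axes [ 0.0017 -0.0042  0.0526] aligned-axes [ 0.0013 -0.0039  0.0526] len 0.053
```

View pics/w2.png

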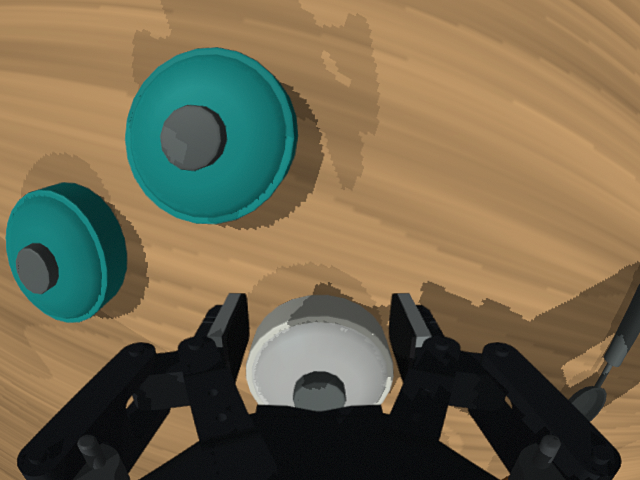

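View pics/s2.png

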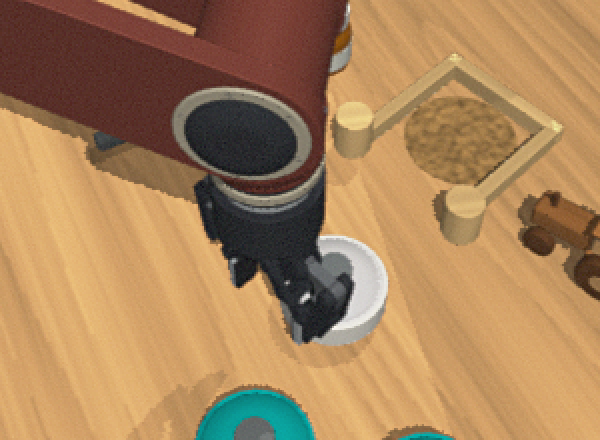

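```bash
python3 -m inch '0.0015 -0.004 0.025 0.0055 0.0061 0.0061 0.45;0 0 0.025 0 0 0 0.45;0 0 0 0 0 0 0.45;0 0 0 0 0 0 0.45'; python3 w.py -185 -35 12
python3 - <<'E'
from h import *
cv2.imwrite('pics/w3.png',grab_frame('wrist'))
E
```

```text
time: 3.85
tool_pos: [0.4141, -0.213, 0.0129]
tool_rot: [0.0, 0.596, 0.803, -0.0]
contact_force: [-0.3, -0.0, -0.1]
gripper_width: 0.547
t 3.85 tcp [ 0.4141 -0.213   0.0129] bay [-200.3  -35.9] F [-0.3 -0.  -0.1] w 0.547 q [-0.64 -0.08  2.14 -0.    1.08 -2.5 ]
turn [ 0.0003  0.0004 -0.0016]
shift now-axes [0.0009 0.0153 0.0009] aligned-axes [0.0009 0.0153 0.0009] len 0.015
```

View pics/w3.png

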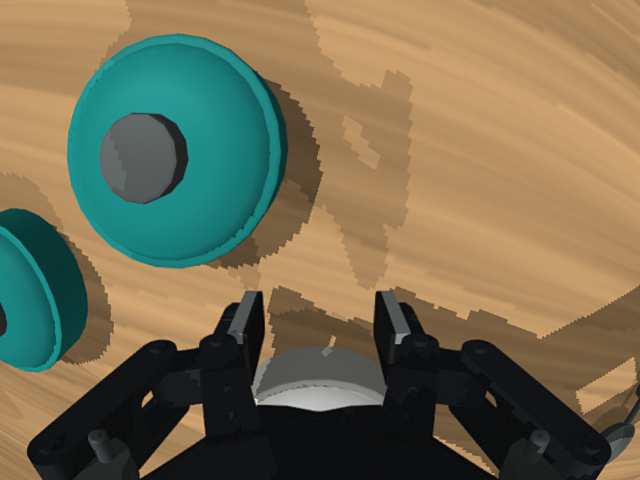

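```bash
python3 -m inch '0.001 0.006 0 0 0 0 0.45;0 0.006 0 0 0 0 0.45;0 0.006 0 0 0 0 0.45;0 0.006 0 0 0 0 0.45;0 0.005 0 0 0 0 0.45;0 0 0 0 0 0 0.45'; python3 w.py -79 0 12
python3 - <<'E'
from h import *
cv2.imwrite('pics/s4.png',grab_frame('side')[200:420,250:550].repeat(2,0).repeat(2,1))
cv2.imwrite('pics/f4.png',grab_frame('scene')[140:360,140:440].repeat(2,0).repeat(2,1))
E
```

```text
time: 4.4
tool_pos: [0.4425, -0.2037, 0.0126]
tool_rot: [0.001, 0.596, 0.803, 0.0]
contact_force: [-0.2, 0.2, -0.2]
gripper_width: 0.543
t 4.4 tcp [ 0.4425 -0.2037  0.0126] bay [-170.4  -35.2] F [-0.2  0.2 -0.2] w 0.543 q [-0.58 -0.03  2.09  0.    1.08 -2.45]
turn [ 0.001   0.0012 -0.0012]
shift now-axes [0.0353 0.0913 0.0006] aligned-axes [0.0352 0.0914 0.0006] len 0.098
```

View pics/s4.png

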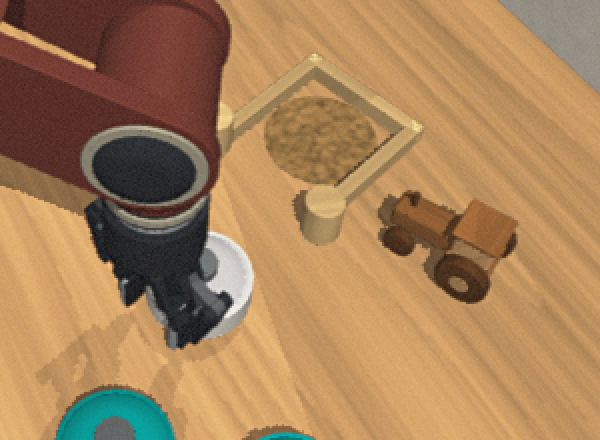

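View pics/f4.png

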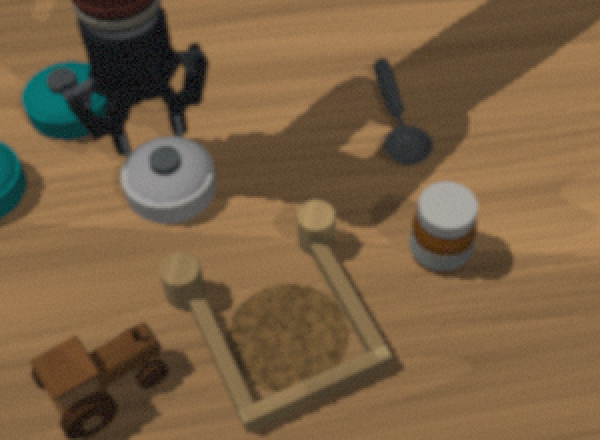

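```bash
python3 -m inch '0.002 0.006 0 0 0 0 0.45;0.0032 0.0082 0 0 0 0 0.45;0.0032 0.0082 0 0 0 0 0.45;0.0032 0.0082 0 0 0 0 0.45;0.0032 0.0082 0 0 0 0 0.45;0.0032 0.0082 0 0 0 0 0.45;0.003 0.007 0 0 0 0 0.45;0.002 0.004 0 0 0 0 0.45;0 0 0 0 0 0 0.45'; python3 w.py -79 0 12
python3 - <<'E'
from h import *
cv2.imwrite('pics/s5.png',grab_frame('side')[200:420,250:550].repeat(2,0).repeat(2,1))
cv2.imwrite('pics/f5.png',cv2.resize(grab_frame('scene')[180:360,140:390],None,fx=3.2,fy=3.2,interpolation=3))
E
```

```text
time: 5.25
tool_pos: [0.491, -0.1642, 0.0121]
tool_rot: [0.0, 0.596, 0.803, 0.0]
contact_force: [0.3, -0.6, -0.2]
gripper_width: 0.553
t 5.25 tcp [ 0.491  -0.1642  0.0121] bay [-112.5  -11.5] F [ 0.3 -0.6 -0.2] w 0.553 q [-0.47  0.05  2.02  0.    1.08 -2.33]
turn [ 0.0008  0.0004 -0.0009]
shift now-axes [0.0116 0.0335 0.0001] aligned-axes [0.0115 0.0335 0.0001] len 0.035
```

View pics/s5.png

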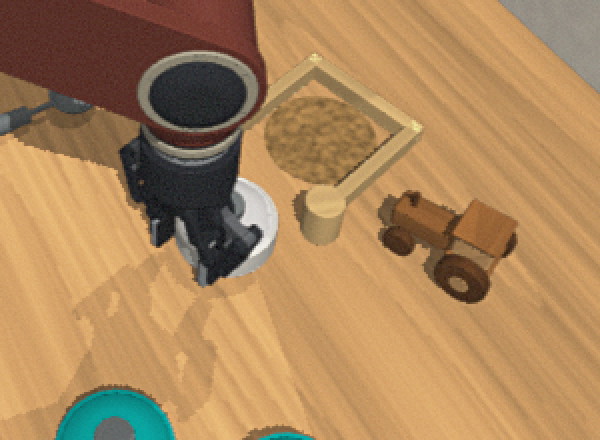

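View pics/f5.png

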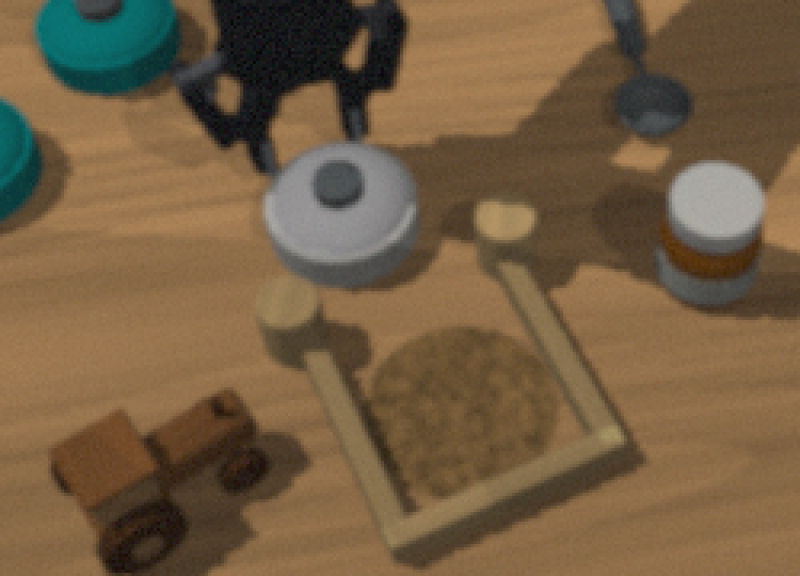

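Run:
```python
from h import *
L=at('scene',140+338/3.2-.34,180+181/3.2-.34,.048);print(w2b(L))
def tri(a,b):
    o1,d1=ray('scene',*a);o2,d2=ray('side',*b)
    A=np.column_stack([d1,-d2]);t=np.linalg.lstsq(A,o2-o1,rcond=None)[0]
    p=o1+t[0]*d1;q=o2+t[1]*d2;print('knuckle',(p+q)/2,w2b(((p+q)/2)[:2]),np.linalg.norm(p-q))
tri((140+195/3.2,180+75/3.2),(250+252/2,200+236/2))
tri((140+265/3.2,180+168/3.2),(250+207/2,200+280/2))
```

```text
[-0.06045099 -0.01106612]
knuckle [ 0.51059072 -0.22019268  0.11482275] [-0.11003187 -0.07076213] 0.008705771353036183
knuckle [ 0.49698758 -0.19186271  0.01373122] [-0.11481195 -0.03970118] 0.0016697085670965475
```

```bash
python3 -m inch '0.002 0.005 0 0 0 0 0.45;0.003 0.008 0 0 0 0 0.45;0.003 0.008 0 0 0 0 0.45;0.0025 0.006 0 0 0 0 0.45;0.001 0.003 0 0 0 0 0.45;0 0 0 0 0 0 0.45'; python3 w.py 31 0 12
python3 - <<'E'
from h import *
cv2.imwrite('pics/s6.png',grab_frame('side')[200:420,250:550].repeat(2,0).repeat(2,1))
cv2.imwrite('pics/f6.png',cv2.resize(grab_frame('scene')[180:360,140:390],None,fx=3.2,fy=3.2,interpolation=3))
E
```

```text
time: 5.85
tool_pos: [0.5164, -0.1447, 0.0121]
tool_rot: [0.0, 0.596, 0.803, 0.0]
contact_force: [-0.1, 0.2, -0.3]
gripper_width: 0.552
t 5.85 tcp [ 0.5164 -0.1447  0.0121] bay [-82.6  -0.2] F [-0.1  0.2 -0.3] w 0.552 q [-0.41  0.09  1.97  0.    1.08 -2.28]
turn [ 0.0008  0.0005 -0.0011]
shift now-axes [0.0004 0.1136 0.0002] aligned-axes [2.000e-04 1.136e-01 1.000e-04] len 0.114
```

View pics/f6.png

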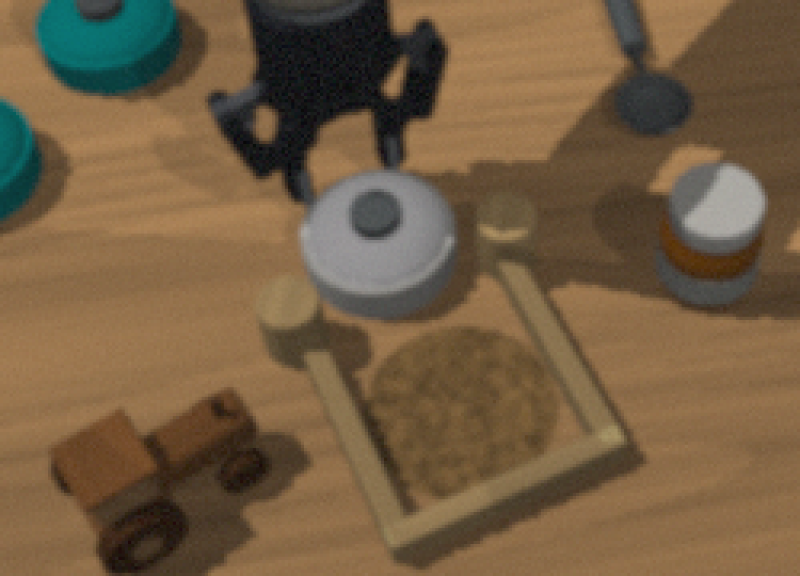

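```bash
python3 - <<'E'
from h import *
print(w2b(at('scene',140+376/3.2-.34,180+211/3.2-.34,.048)))
E
python3 -m inch '0 0.004 0 0 0 0 0.45;0 0.006 0 0 0 0 0.45;0 0.006 0 0 0 0 0.45;0 0.006 0 0 0 0 0.45;0 0.006 0 0 0 0 0.45;0 0.003 0 0 0 0 0.45;0 0 0 0 0 0 0.45'; python3 w.py 31 0 12
python3 - <<'E'
from h import *
cv2.imwrite('pics/f7.png',cv2.resize(grab_frame('scene')[180:360,140:390],None,fx=3.2,fy=3.2,interpolation=3))
E
```

```text
[-0.03080343  0.00031142]
time: 6.53
tool_pos: [0.5462, -0.1362, 0.0122]
tool_rot: [0.001, 0.596, 0.803, 0.0]
contact_force: [0.3, -0.7, 0.5]
gripper_width: 0.552
t 6.53 tcp [ 0.5462 -0.1362  0.0122] bay [-51.5  -0.7] F [ 0.3 -0.7  0.5] w 0.552 q [-0.38  0.15  1.91  0.    1.09 -2.24]
turn [ 0.0011  0.0008 -0.0016]
shift now-axes [0.0009 0.0825 0.0003] aligned-axes [0.0007 0.0825 0.0002] len 0.083
```

View pics/f7.png

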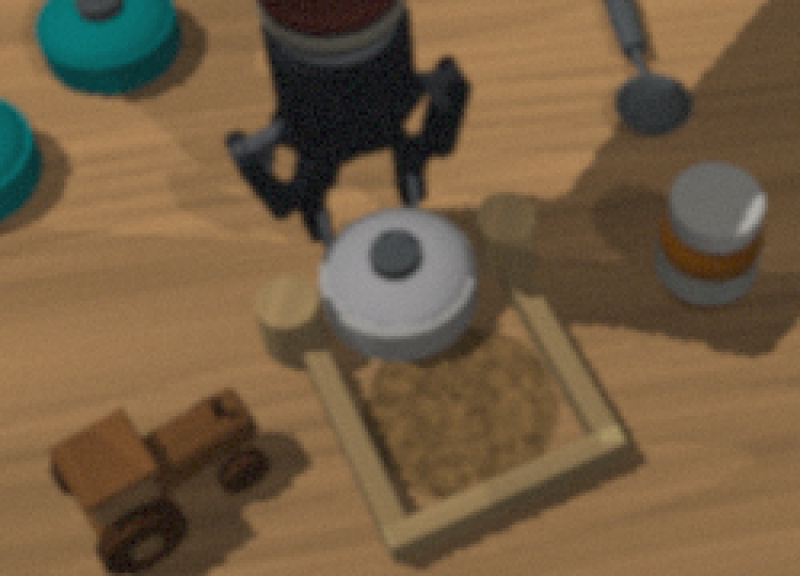

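```bash
python3 -m inch '0.0005 0.005 0 0 0 0 0.45;0 0.007 0 0 0 0 0.45;0 0.007 0 0 0 0 0.45;0 0.007 0 0 0 0 0.45;0 0.007 0 0 0 0 0.45;0 0.007 0 0 0 0 0.45;0 0.007 0 0 0 0 0.45;0 0.005 0 0 0 0 0.45;0 0 0 0 0 0 0.45'; python3 w.py 28 0 12
python3 - <<'E'
from h import *
cv2.imwrite('pics/f8.png',cv2.resize(grab_frame('scene')[180:360,140:390],None,fx=3.2,fy=3.2,interpolation=3))
E
```

```text
time: 7.33
tool_pos: [0.5962, -0.1206, 0.0123]
tool_rot: [0.001, 0.596, 0.803, 0.0]
contact_force: [0.0, -0.9, -0.1]
gripper_width: 0.551
t 7.33 tcp [ 0.5962 -0.1206  0.0123] bay [ 0.9 -0.3] F [ 0.  -0.9 -0.1] w 0.551 q [-0.32  0.24  1.8   0.    1.1  -2.19]
turn [ 0.0016  0.0009 -0.0015]
shift now-axes [0.0004 0.0271 0.0003] aligned-axes [0.0003 0.0271 0.0003] len 0.027
```

View pics/f8.png

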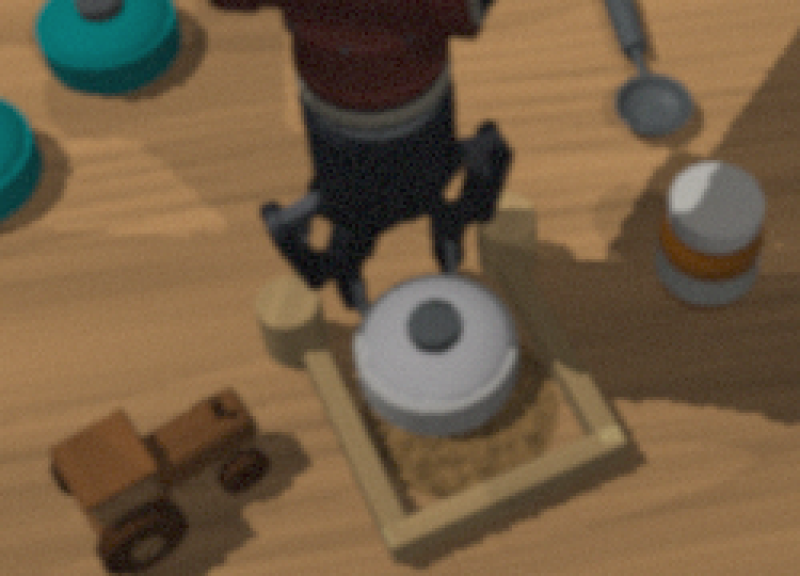

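```bash
python3 -m inch '0 0.004 0 0 0 0 0.45;0 0.006 0 0 0 0 0.45;0 0.006 0 0 0 0 0.45;0 0.005 0 0 0 0 0.45;0 0.004 0 0 0 0 0.45;0 0.002 0 0 0 0 0.45;0 0.001 0 0 0 0 0.45;0 0 0 0 0 0 0.45;0 0 0 0 0 0 0.45'; python3 w.py -20 0 12
python3 - <<'E'
from h import *
cv2.imwrite('pics/f9.png',cv2.resize(grab_frame('scene')[180:360,140:390],None,fx=3.2,fy=3.2,interpolation=3))
E
```

```text
time: 8.13
tool_pos: [0.6219, -0.1127, 0.0121]
tool_rot: [0.0, 0.596, 0.803, 0.0]
contact_force: [0.2, -0.6, 0.1]
gripper_width: 0.548
t 8.13 tcp [ 0.6219 -0.1127  0.0121] bay [27.7 -0.3] F [ 0.2 -0.6  0.1] w 0.548 q [-0.3   0.29  1.74 -0.    1.11 -2.16]
turn [ 0.0008  0.0005 -0.0021]
shift now-axes [ 0.0002 -0.0477  0.0001] aligned-axes [ 0.0003 -0.0477  0.0001] len 0.048
```

View pics/f9.png

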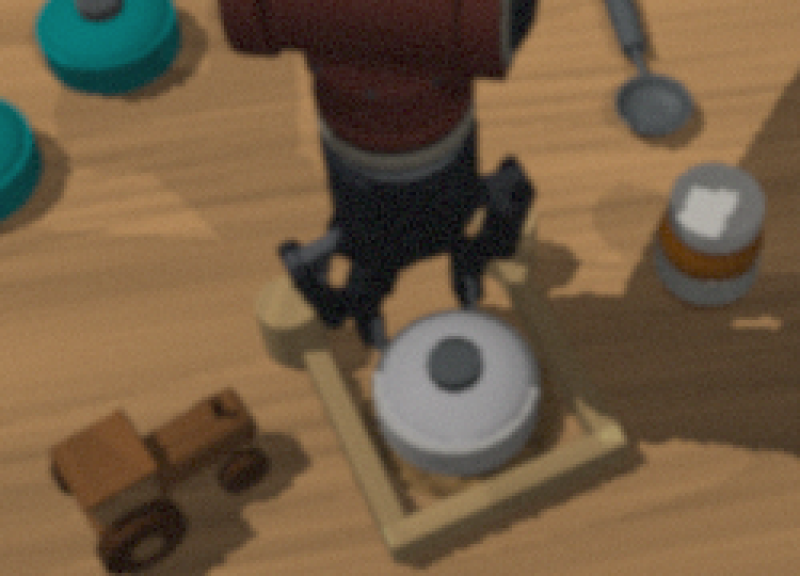

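```bash
python3 - <<'E'
from h import *
print(w2b(at('scene',140+455/3.2-.34,180+358/3.2-.34,.048)))
E
python3 -m inch '0 -0.008 0 0 0 0 0.45;0 -0.015 0 0 0 0 0.45;0 -0.02 0 0 0 0 0.45;0 -0.01 0 0 0 0 0.45;0 0 -0.03 0 0 0 0.45;0 0 -0.035 0 0 0 1;0 0 -0.035 0 0 0 1;0 0 -0.03 0 0 0 1;0 0 0 0 0 0 1;0 0 0 0 0 0 1'; python3 w.py 80 0 120
python3 - <<'E'
from h import *
print(camera_info('wrist'))
cv2.imwrite('pics/w10.png',grab_frame('wrist'))
cv2.imwrite('pics/s10.png',grab_frame('side'))
cv2.imwrite('pics/f10.png',cv2.resize(grab_frame('scene')[180:360,140:390],None,fx=3.2,fy=3.2,interpolation=3))
E
```

```text
[0.07704476 0.00055685]
time: 9.02
tool_pos: [0.5724, -0.1288, 0.1452]
tool_rot: [0.003, 0.596, 0.803, 0.001]
contact_force: [-0.1, 1.2, -0.6]
gripper_width: -0.001
t 9.02 tcp [ 0.5724 -0.1288  0.1452] bay [-24.4  -1.2] F [-0.1  1.2 -0.6] w -0.001 q [-0.35  0.03  1.79 -0.    1.32 -2.21]
turn [ 0.0052  0.004  -0.0023]
shift now-axes [0.0016 0.1042 0.0258] aligned-axes [0.0012 0.1044 0.0252] len 0.107
{'vertical_fov': 65.70646984690485, 'cx': 318.657802290547, 'cy': 239.29137460324432, 'origin': array([ 0.4994996 , -0.1501714 ,  0.28741862]), 'rotation': array([0.09047066, 0.58913912, 0.79412347, 0.11873526])}
```

View pics/w10.png

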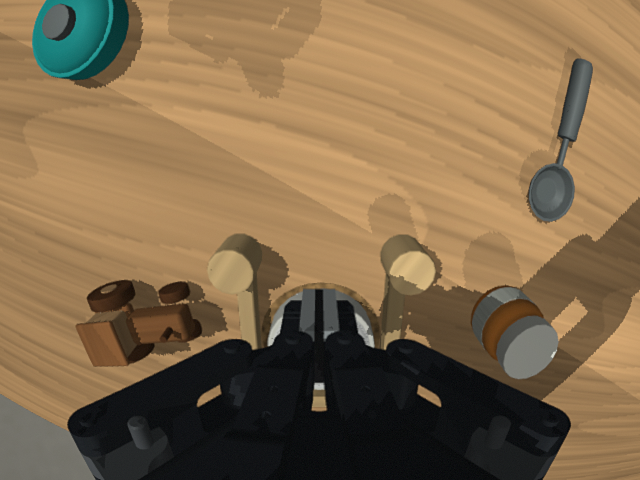

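View pics/s10.png

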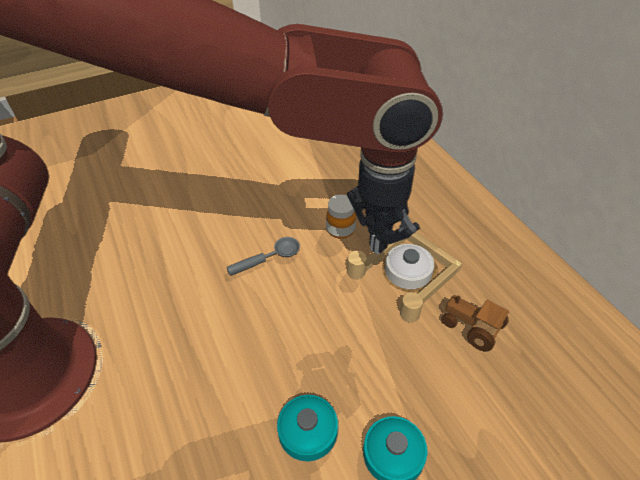

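View pics/f10.png

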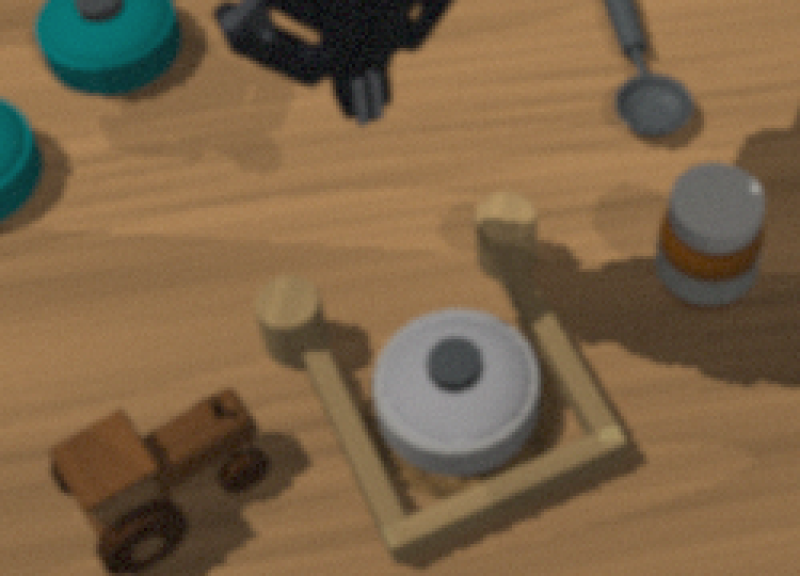

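```bash
python3 - <<'E'
from h import *
for n,u,v in(('side',411,256),('scene',140+455/3.2-.34,180+358/3.2-.34)):
  p=at(n,u,v,.048);print(n,p,w2b(p))
E
python3 -m inch '0.0002 0.015 0 0 0 0 1;0.0002 0.03 0 0 0 0 1;0.0002 0.03 0 0 0 0 1;0.0002 0.02 0 0 0 0 1;0 0.007 0.02 0 0 0 1;0 0 0.025 0 0 0 1;0 0 0.015 0 0 0 1;0 0 0 0 0 0 1;0 0 0 0 0 0 1'; python3 w.py 77.5 0.3 55
python3 - <<'E'
from h import *
cv2.imwrite('pics/s11.png',cv2.resize(grab_frame('side')[190:350,310:510],None,fx=3,fy=3))
cv2.imwrite('pics/f11.png',cv2.resize(grab_frame('scene')[180:360,140:390],None,fx=3.2,fy=3.2,interpolation=3))
E
```

```text
side [ 0.6648763  -0.10261087] [ 0.07177196 -0.00310942]
scene [ 0.6688556  -0.09757011] [0.07704476 0.00055685]
time: 9.92
tool_pos: [0.6663, -0.0974, 0.0791]
tool_rot: [-0.002, 0.596, 0.803, -0.001]
contact_force: [0.1, -1.0, 0.5]
gripper_width: 0.004
t 9.92 tcp [ 0.6663 -0.0974  0.0791] bay [74.6  1.4] F [ 0.1 -1.   0.5] w 0.004 q [-0.26  0.3   1.6  -0.    1.25 -2.12]
turn [-0.0045 -0.0025 -0.0022]
shift now-axes [-0.0012  0.003   0.0241] aligned-axes [-0.0011  0.0029  0.0241] len 0.024
```

View pics/s11.png

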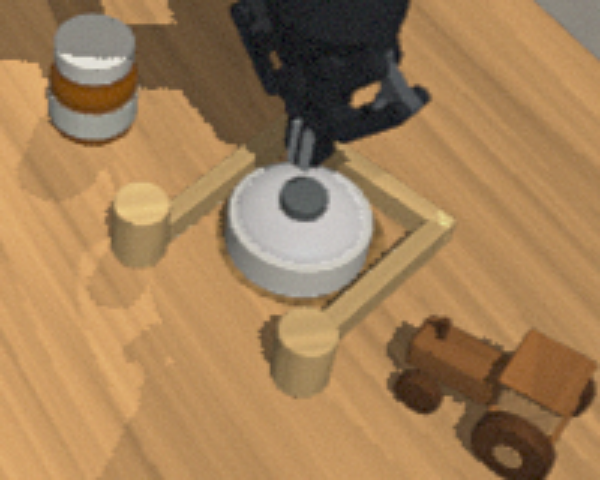

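View pics/f11.png

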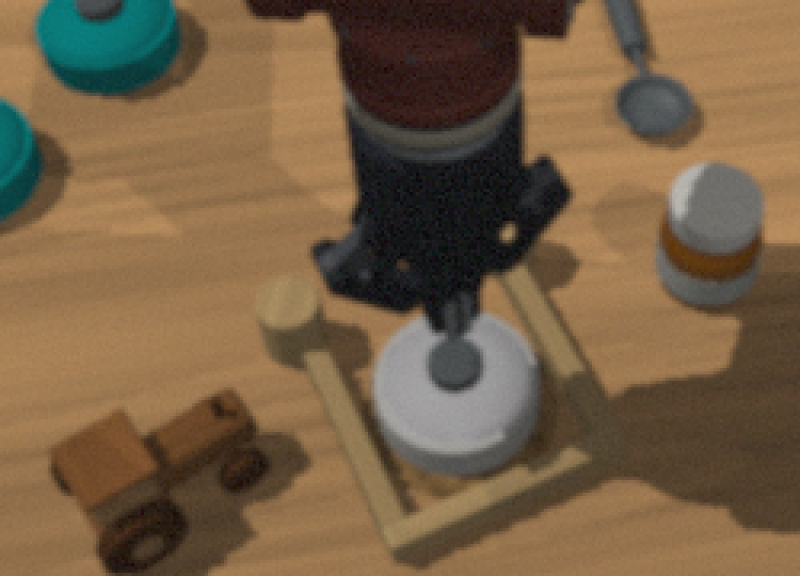

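```bash
python3 -m inch '-0.0015 0.0015 0.012 0 0 0 1;0 0 0.012 0 0 0 1;0 0 0 0 0 0 1;0 0 0 0 0 0 1;0 0 0 0 0 0 1'; python3 w.py 77 0 42
python3 - <<'E'
from h import *
cv2.imwrite('pics/s12.png',cv2.resize(grab_frame('side')[190:350,310:510],None,fx=3,fy=3))
E
```

```text
time: 10.43
tool_pos: [0.67, -0.0988, 0.0578]
tool_rot: [0.0, 0.596, 0.803, -0.0]
contact_force: [0.7, 0.4, -0.1]
gripper_width: 0.001
t 10.43 tcp [ 0.67   -0.0988  0.0578] bay [77.8 -1. ] F [ 0.7  0.4 -0.1] w 0.001 q [-0.26  0.33  1.61 -0.    1.21 -2.12]
turn [-0.0002  0.0002 -0.0021]
shift now-axes [ 0.001  -0.0008  0.0158] aligned-axes [ 0.001  -0.0008  0.0158] len 0.016
```

View pics/s12.png

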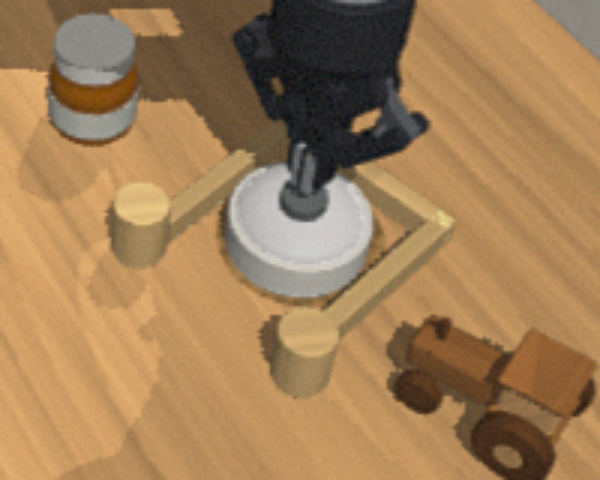

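```bash
python3 -m inch '0 -0.001 0.004 0 0 0 1;0 0 0.004 0 0 0 1;0 0 0.002 0 0 0 1;0 0 0.002 0 0 0 1;0 0 0 0 0 0 1;0 0 0 0 0 0 1'; python3 -m inch '0 0 0.002 0 0 0 1;0 0 0.001 0 0 0 1;0 0 0 0 0 0 1;0 0 0 0 0 0 1'
```

```text
time: 10.98
tool_pos: [0.6691, -0.0991, 0.0461]
tool_rot: [-0.0, 0.596, 0.803, -0.0]
contact_force: [-1.7, 0.1, 2.5]
gripper_width: -0.0
time: 11.32
tool_pos: [0.6695, -0.0992, 0.0434]
tool_rot: [0.0, 0.596, 0.803, 0.0]
contact_force: [-1.4, 1.0, 4.0]
gripper_width: 0.0
```

```bash
python3 -m inch '0 0 0.001 0 0 0 1;0 0 0.001 0 0 0 1;0 0 0 0 0 0 1;0 0 0 0 0 0 1'; python3 -m inch '0 0 0.0005 0 0 0 1;0 0 0.0005 0 0 0 1;0 0 0 0 0 0 1;0 0 0 0 0 0 1'
```

```text
time: 11.65
tool_pos: [0.6695, -0.0992, 0.042]
tool_rot: [0.0, 0.596, 0.803, -0.0]
contact_force: [-2.8, 1.0, 7.2]
gripper_width: 0.003
time: 11.98
tool_pos: [0.6695, -0.0992, 0.0419]
tool_rot: [0.0, 0.596, 0.803, -0.0]
contact_force: [-5.4, 1.4, 11.5]
gripper_width: 0.0
```

Bottomed out at TCP z 0.042 (6 mm of travel) with the force climbing past 4 N. Now lifting away.

```bash
python3 -m inch '0 0 -0.004 0 0 0 1;0 0 -0.006 0 0 0 1;0 0 -0.02 0 0 0 1;0 0 -0.035 0 0 0 1;0 0 -0.035 0 0 0 1;0 -0.035 -0.01 0 0 0 1;0 -0.035 0 0 0 0 1;0 -0.035 0 0 0 0 1;0 -0.035 0 0 0 0 1;0 0 0 0 0 0 1'; python3 w.py
python3 - <<'E'
from h import *
cv2.imwrite('pics/s13.png',grab_frame('side'))
cv2.imwrite('pics/s13c.png',cv2.resize(grab_frame('side')[190:350,310:510],None,fx=3,fy=3,interpolation=3))
cv2.imwrite('pics/f13.png',cv2.resize(grab_frame('scene')[180:360,140:390],None,fx=3.2,fy=3.2,interpolation=3))
E
```

```text
time: 12.82
tool_pos: [0.5294, -0.1397, 0.1473]
tool_rot: [-0.003, 0.597, 0.802, -0.001]
contact_force: [0.4, -0.2, -0.9]
gripper_width: 0.002
t 12.82 tcp [ 0.5294 -0.1397  0.1473] bay [-68.7   0.8] F [ 0.4 -0.2 -0.9] w 0.002 q [-0.39 -0.06  1.87 -0.    1.34 -2.25]
turn [-0.0054 -0.0024 -0.0043]
```

View pics/s13c.png

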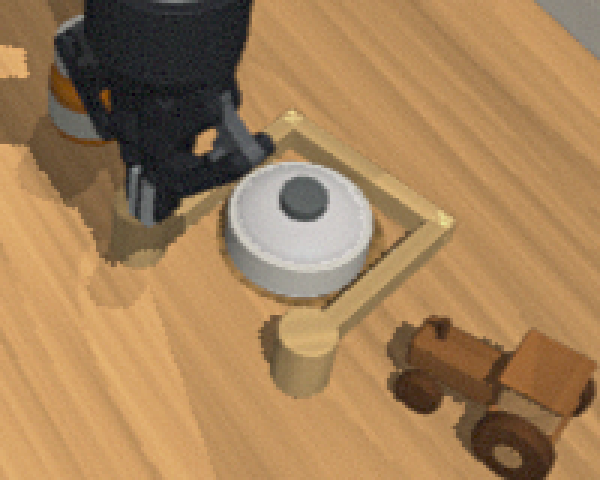

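View pics/f13.png

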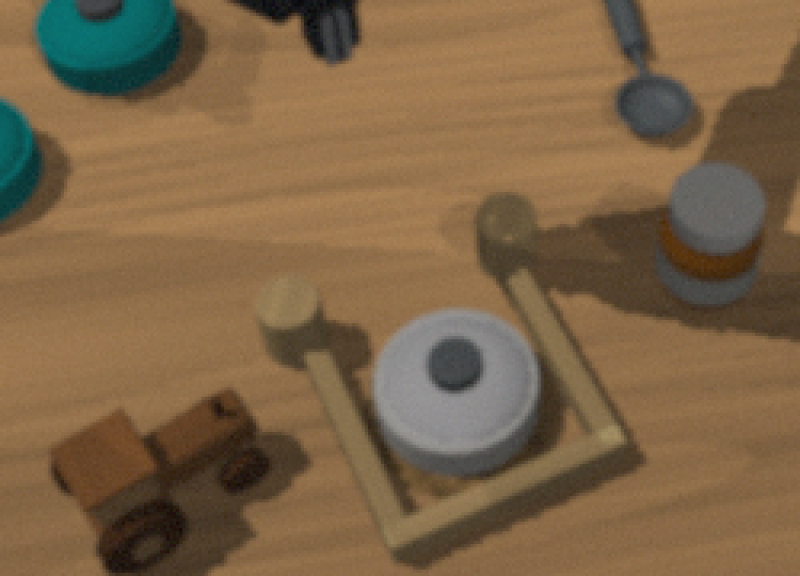

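The light hasn't moved: switch top is at crop (455,357) in the scene view and at (303,194) in the side view. The switch is up, and the jar, spoon and tractor are unchanged. Letting the arm settle, then handing in.

```bash
python3 -m inch '0 0 0 0 0 0 1;0 0 0 0 0 0 1;0 0 0 0 0 0 1;0 0 0 0 0 0 1'
python3 - <<'E'
from h import *
for n,u,v in(('side',310+303/3-.33,190+194/3-.33),('scene',140+455/3.2-.34,180+357/3.2-.34)): print(n,w2b(at(n,u,v,.048)))
print(job_done())
E
```

```text
time: 13.3
tool_pos: [0.5359, -0.1394, 0.1501]
tool_rot: [0.0, 0.596, 0.803, 0.0]
contact_force: [0.6, 0.1, 0.3]
gripper_width: 0.003
side [ 0.07444471 -0.00011728]
scene [0.07648944 0.00081007]
the job is handed in; nothing more can be done
None
```

I pushed the white light with the two half-open fingers, first at an angle to line it up with the bay, then straight between the pegs onto the cork inlay. I then pressed the switch with closed fingers, lifted the hand clear and handed the job in at about 13 s. No verdict was reported.

- **Light position:** my last camera checks put the light at bay x about 74 mm (side camera) and 76 mm (scene camera), with y about 0 to 1 mm. That is 4–6 mm from the inlay's centre, against a limit of 13 mm. An earlier side-camera reading was about 5 mm off the scene camera's; it came from a rougher pixel pick, and the two now agree within 3 mm.
- **Switch:** the press ran from contact near 48 mm down to a stop at 42 mm with 11.5 N measured, so it went fully down. In the final views it looks up again, judged by eye.
- **Other objects:** the spoon and tractor look unmoved in the final views. So does the jar in the scene view; the gripper partly hides it in the final side crop. I judged these by eye and did not re-measure them.

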